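# Turn the pigment carousel to the red-lidded jar

## Task

On the conservator's table, turn the round jar carousel by pushing the purple pegs on its rim with the fingertips until the jar with the red lid is lined up with the yellow arrow on the foot. Do not touch, lift or knock any of the jars on it, leave the other things on the table where they stand, and draw back when the red-lidded jar stands at the arrow.

Things in the scene. Friction and masses are not known exactly. Their poses are not given: they have to be found in the camera images.
- axis (a point): Turning axis of the carousel, at the height of the tray's top face (46 mm above the table). Its axes are those of the fixed black foot: -x points from the axis towards the yellow arrow, z up. The foot is a disc of radius 95 mm under the tray ending in a block 70 mm wide and 30 mm high, 165 to 245 mm from the axis; on it lies the flat yellow arrow, pointing at the axis.
- front_place (a point): Fixed point where the middle of the red-lidded jar must come: 75 mm from the axis, straight towards the yellow arrow, 71 mm above the table. It does not turn with the tray.
- tray: White turning tray, radius 145 mm, from 30 to 46 mm above the table; origin on the axis at table height, z up. Turns either way, without a stop in two turns; a little friction (about 2 N at a peg); stays where it is left. Five aluminium collars (outer radius 26.5 mm, 10 mm high) hold jars 75 mm from the axis: in the tray's own -x direction (red-lidded jar) and every 72 degrees.
- peg (a point): Top of one of the five upright purple finger pegs on the tray, 88 mm above the table. Each is 16 mm in diameter and stands up 42 mm from the tray near its rim, 135 mm from the axis, midway between two collars: 36, 108, 180, 252 and 324 degrees round from the red-lidded jar's collar. This one is at 36 degrees, counter-clockwise seen from above.
- red_well (a point): Middle of the collared place of the red-lidded jar, fixed in the tray, 75 mm from the axis, at the height of the middle of a jar (25 mm above the tray's top).
- red_jar_mid (a point): Middle (25 mm above its underside) of the jar with the red lid; white, 42 mm in diameter, 50 mm high, loose, standing in a collar of the tray with about 2.5 mm play all round; its top is 96 mm above the table.
- white_jar_mid (a point): Middle of the blue jar with the white lid, same size, loose in another collar of the tray.
- black_jar_mid (a point): Middle of the green jar with the black lid, same size, loose in another collar of the tray.
- glass_jar_mid (a point): Point on the centre line, 50 mm above the underside, of a clear jar standing loose on the table beside the carousel: 72 mm diameter, 115 mm high.
- pump_mid (a point): Point on the centre line, 50 mm above the underside, of a steel solvent pump with a black ball on top, standing loose on the table beside the carousel: 68 mm diameter, 124 mm high.
Not all that is in view belongs to the job. Leave any turquoise look-alike of the part that bears white_jar_mid alone.

How it is judged:
On the way, in this order (a step that is already met when the one before it is completed fails the run):
1. the fingers push the carousel (contact force between the fingers and tray above 0.2 N).
2. the red-lidded jar comes to the arrow (horizontal distance between red_jar_mid and front_place below 0.012 m), for 0.2 s.
At the end, for the whole second after the job is handed in: The middle of the red-lidded jar is within 12 mm, horizontally, of the point 75 mm from the axis towards the arrow; the tray is at rest (under 0.05 rad/s); all three jars stand upright in their collars; the clear jar and the pump stand upright within 20 mm of where they were (horizontal distance between red_jar_mid and front_place below 0.012 m and angular speed of tray below 0.05 rad/s and angle between each of red_jar_mid, white_jar_mid, black_jar_mid, glass_jar_mid, pump_mid's own z axis and vertical below 0.15 rad and height (world z) of red_jar_mid between 0.064 and 0.078 m and horizontal distance between each of red_jar_mid, white_jar_mid, black_jar_mid and axis below 0.085 m and height (world z) of white_jar_mid between 0.064 and 0.078 m and height (world z) of black_jar_mid between 0.064 and 0.078 m and distance of each of glass_jar_mid, pump_mid from where it was at the start of the episode below 0.02 m); the robot touches nothing.
It fails at once if the robot touches a jar on the carousel (contact force between any of the fingers, the arm and red_jar above 0.5 N or contact force between any of the fingers, the arm and white_jar above 0.5 N or contact force between any of the fingers, the arm and black_jar above 0.5 N).
It fails at once if a jar is lifted out of its collar (height (world z) of any of red_jar_mid, white_jar_mid, black_jar_mid above 0.08 m).
It fails at once if the red-lidded jar leaves its place on the tray (distance between red_jar_mid and red_well above 0.012 m).
It fails at once if the clear jar or the pump is knocked, moved or lifted (distance of any of glass_jar_mid, pump_mid from where it was at the start of the episode above 0.02 m).
It also fails if it takes over 64 s, if anything falls off the work surface, if the arm or the gripper's body presses on something with over 40 N, if the wrist force passes 120 N, or if a joint passes its speed limit or range.

## Robot

A 6-joint arm with a two-finger parallel gripper is mounted at the origin on the work surface. World frame = base frame: x ahead of the robot, y to its left, z up, the work surface at z = 0. Lengths are in m, angles in rad, forces in N, time in s.
With the tool pointing down it reaches from about 0.35 to 0.975 m from the base axis. Payload 4.9 kg.
Tool frame: the origin (TCP) lies on the mounting face of the last link; the fingertips stand 173 mm ahead of it and the grasp point (between the pads) lies 155 mm ahead of it (tcp_to_grasp is the distance from the TCP to the grasp point, in m); z points along the fingers, y is the line along which they close (so a half turn about z gives the same grasp; the last joint's range is limited). The gripper opens to 85 mm and grips with 20 to 120 N. Pads are 22 mm wide; open, the fingers measure 114 mm over their backs; the gripper's body (76 mm by 85 mm) begins 54 mm behind the grasp point. The pads swing forward as they close: fully open they stand 13 mm farther back than shut.
Start: joints at [1.112, 0.053, 1.613, -0, 1.476, -0.119], TCP at [0.208, 0.589, 0.405] pointing down, gripper open.
Joint ranges: [-3.01, 3.01], [-1.01, 2.22], [0.06, 2.58], [-1.02, 4.17], [0.09, 2.62], [-3.14, 3.14]. Speed limits (rad/s): [2.57, 2.57, 3.14, 3.14, 3.14, 3.14].

## Interface

Orientations are given as a rotation vector (axis times angle).
In Python, from station import get_obs, get_image, calibration, finish_job, tcp_to_grasp gives the robot as it stands. The module is installed in compiled form; this text tells all that it offers.
- The arm moves only by the tool arm_command, never from a script. Its argument "plan" is a list that holds one entry, the list of rows, each a list of 6 numbers: the shift along the tool's x, y, z in cm, then the turn, a rotation vector about the tool's x, y, z in rad. A call has 1 to 12 rows; each row is the pose to reach, as a shift and turn from the pose commanded when the call began, along the tool's axes at that moment; what a row does not reach only later rows make up. A row lasts 1/12 s, in which the tool goes at most 41.7 mm and 7.16 degrees, less where a joint would pass 70% of its speed; a pose out of reach is approached as far as the arm can. A call with a gripper value outside its range is refused whole. "gripper" is the closure, from -1 (fully open) to 1 (shut), set as the call begins (left out, the last holds). The fingers move at their own pace and stop on an object; "force" is the grip in N (left out, the last holds). Time passes only in rows, so rows that repeat a pose let the fingers close. It gives the time, the measured TCP pose, the force, the opening and the grip force at its end, in the units of the state.
- get_obs(): the state, without advancing time (a new reading comes with each control period).
- get_image(name): name is "side" or "top" or "wrist"; returns (picture, depth): 400x640x3 uint8, blue, green, red; 400x640 float32, m along the optical axis (not along the pixel's ray), 0 where there is no reading.
- calibration(name): a dict with "fx", "fy", "cx", "cy" (pixels), "dist" ([k1, k2, p1, p2, k3] as OpenCV has them; the pictures are not rectified), "pose" (4x4, takes a point from camera to world coordinates). Camera axes: x right, y up, looking along -z (the intrinsics and any distortion apply to the point x, -y, -z); pixel columns grow to the right and rows downward; lengths in m; the calibration is good to about 2 mm. A picture is of the moment at which its call begins: read the wrist's pose just before it. calibration takes no time and is no camera call; for the wrist camera it gives the pose at the moment of the call.
- finish_job(): hands the job in; it is judged then, once.
The state is a dict: "t": time; "q": joint angles; "dq": joint speeds; "effort": joint torques, N m; "tool_pos": TCP position; "tool_rot": TCP orientation; "contact_force": force on the tool from outside, world axes, zero at the start; "wrist_torque": the same for the moment, N m; "opening": finger opening in m; "grip_force": force on a finger pad.
Only numpy, scipy, OpenCV 4.12 (cv2) and the standard library are available. Lean on these libraries where they do the work, as an engineer would, in place of code of your own. Each camera call takes 0.05 s, during which the arm holds its last target. There are 200 camera calls.

## Working session

There is one attempt and no reset: what is moved stays moved. The work goes in short steps, Python scripts to look and compute and a tool call to move; the robot and the scene stay as the last step left them, time stands still between calls to the robot, and variables do not carry over. Pictures are saved under pics/ and viewed, at most 10 in all, crops included, and the job is handed in when it is done.

Besides the shell and the picture viewer there is one more tool, called after "Request:" as name(argument=value, ...), one argument or row to a line, values as JSON. arm_command: Moves the arm, as the interface text tells. Its arguments: {"type":"object","properties":{"plan":{"type":"array"},"gripper":{"type":"number"},"force":{"type":"number"}},"required":["plan"]}

```bash
mkdir -p pics
cat > h.py <<'E'
import numpy as np, cv2
from station import *
from scipy.spatial.transform import Rotation as R
def ray(n,uv,z):
    c=calibration(n);K=np.array([[c['fx'],0,c['cx']],[0,c['fy'],c['cy']],[0,0,1]])
    p=cv2.undistortPoints(np.float64(uv).reshape(-1,1,2),K,np.float64(c['dist'])).reshape(-1,2)
    T=np.array(c['pose']);d=np.c_[p[:,0],-p[:,1],-np.ones(len(p))]@T[:3,:3].T
    o=T[:3,3];return o+d*((z-o[2])/d[:,2])[:,None]
E
python3 - <<'E'
from h import *
for n in('top','side'):
    im,d=get_image(n);cv2.imwrite(f'pics/{n}0.png',im);np.save(f'{n}0.npy',d);print(calibration(n))
print(get_obs())
E
```

```text
{'fx': 463.29066440713876, 'fy': 463.29066440713876, 'cx': 315.60610520748736, 'cy': 198.4511370028084, 'dist': array([0.02292165, 0.        , 0.        , 0.        , 0.        ]), 'pose': array([[ 4.92752254e-02,  9.77153508e-01, -2.06743740e-01,
         2.28910298e-01],
       [-9.98785181e-01,  4.81379359e-02, -1.05309690e-02,
        -9.47757574e-03],
       [-3.38156372e-04,  2.07011500e-01,  9.78338451e-01,
         1.41230705e+00],
       [ 0.00000000e+00,  0.00000000e+00,  0.00000000e+00,
         1.00000000e+00]])}
{'fx': 518.653953420097, 'fy': 518.653953420097, 'cx': 320.5428874760777, 'cy': 203.15867731754795, 'dist': array([-0.01218008,  0.        ,  0.        ,  0.        ,  0.        ]), 'pose': array([[ 0.95208544,  0.20568445, -0.22633433,  0.20581862],
       [-0.30564047,  0.61371483, -0.72796841, -1.03442676],
       [-0.01082705,  0.76226506,  0.64717444,  0.99630292],
       [ 0.        ,  0.        ,  0.        ,  1.        ]])}
{'t': 0.1, 'q': array([ 1.11197035e+00,  5.33121345e-02,  1.61415577e+00,  9.96175245e-06,
        1.47600282e+00, -1.19003291e-01]), 'dq': array([ 0.00118684, -0.00197728, -0.00330301,  0.00049831,  0.0016485 ,
        0.00156666]), 'effort': array([ 1.59613438e-05, -3.94904137e+01, -3.71361852e+01, -1.02973577e-04,
        3.91925001e-03,  2.04844679e-05]), 'tool_pos': array([0.20821824, 0.58904128, 0.403573  ]), 'tool_rot': array([-5.31136692e-01, -3.09581472e+00,  2.82287113e-03]), 'contact_force': array([ 0.06931156, -0.11637547, -0.47082607]), 'wrist_torque': array([ 0.02279334, -0.00255991, -0.0604936 ]), 'grip_force': 0.0, 'opening': 0.08601091327011597}
```

View pics/top0.png

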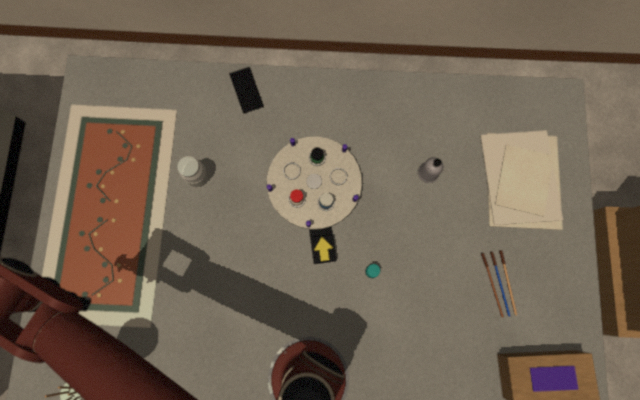

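View pics/side0.png

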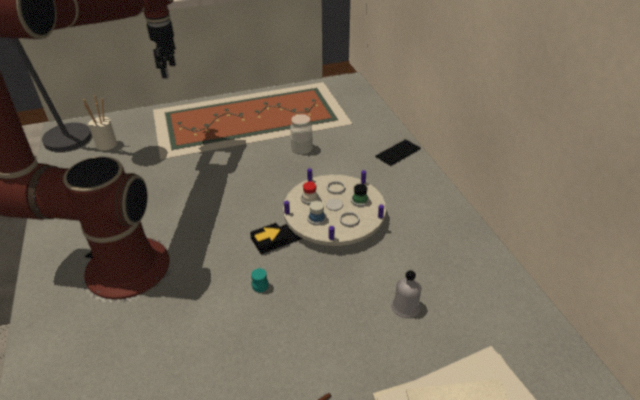

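The top view shows the carousel near (314,182), the red lid at (297,196), the arrow at (322,248), the clear jar at (192,170) and the pump at (432,168). The side view agrees. Next I measure these.

```bash
cat >> h.py <<'E'
def blobs(im,lo,hi,mn=8):
    m=cv2.inRange(cv2.cvtColor(im,cv2.COLOR_BGR2HSV),lo,hi)
    n,l,s,c=cv2.connectedComponentsWithStats(m);return [(c[i],s[i][4]) for i in range(1,n) if s[i][4]>=mn]
def fitc(p,r):
    from scipy.optimize import least_squares
    return least_squares(lambda c:np.hypot(*(p[:,:2]-c).T)-r,p[:,:2].mean(0))
def measure(n,im,C0):
    out={}
    near=lambda P,r:[p for p in P if np.hypot(*(p[:2]-C0))<r]
    for k,lo,hi,z in(('peg',(120,90,30),(150,255,255),.085),('red',(0,170,90),(6,255,255),.096),('arrow',(18,120,100),(35,255,255),.031)):
        b=blobs(im,lo,hi); P=ray(n,[x[0] for x in b],z) if b else []
        out[k]=np.array(near(P,.3 if k=='arrow' else .17))
    return out
E
python3 - <<'E'
from h import *
for n in('top','side'):
    im=cv2.imread(f'pics/{n}0.png')
    C0=ray('top',[(314,182)],.046)[0,:2]
    m=measure(n,im,C0);print(n,C0);[print(k,v.round(4).tolist()) for k,v in m.items()]
    if len(m['peg'])>=3:
        f=fitc(m['peg'],.135);c=f.x;print('c',c,f.fun.round(4))
        a=lambda p:np.degrees(np.arctan2(p[:,1]-c[1],p[:,0]-c[0]))
        for k in m:print(k,a(m[k]).round(1))
print(ray('top',[(190,160),(437,161)],.11),ray('side',[(302,148),(405,312)],.0))
E
```

```text
top [0.56840915 0.01261819]
peg [[0.682, 0.0833, 0.085], [0.6705, -0.0735, 0.085], [0.5369, 0.1429, 0.085], [0.5177, -0.1109, 0.085], [0.4356, 0.0223, 0.085]]
red [[0.5128, 0.0605, 0.096]]
arrow [[0.3682, -0.0241, 0.031]]
c [0.56858969 0.01284206] [-0.0015 -0.0015 -0.0012 -0.0012 -0.0017]
peg [  31.8  -40.3  103.7 -112.3  175.9]
red [139.5]
arrow [-169.6]
side [0.56840915 0.01261819]
peg [[0.5336, 0.1265, 0.085], [0.677, 0.0643, 0.085], [0.4326, 0.0053, 0.085], [0.6665, -0.0896, 0.085], [0.5157, -0.1266, 0.085]]
red [[0.5122, 0.0554, 0.096]]
arrow [[0.3681, -0.0238, 0.031]]
c [ 0.5644208  -0.00351719] [-0.0014 -0.0035 -0.0029 -0.0015 -0.0026]
peg [ 103.3   31.   176.2  -40.1 -111.6]
red [131.6]
arrow [-174.1]
[[ 0.60067355  0.3764467   0.11      ]
 [ 0.63310523 -0.34373752  0.11      ]] [[ 5.83002880e-01  3.81855665e-01  0.00000000e+00]
 [ 6.22426867e-01 -3.58041154e-01 -1.11022302e-16]]
```

```bash
cat >> h.py <<'E'
C=np.array([.5686,.0128])
def goal(th,r,z):
    a=np.radians(th);p=np.r_[C+r*np.array([np.cos(a),np.sin(a)]),z]
    y=np.array([-np.cos(a),-np.sin(a),0]);k=np.array([0,0,-1.]);return p,R.from_matrix(np.c_[np.cross(y,k),y,k])
def rel(th,r,z):
    o=get_obs();R0=R.from_rotvec(o['tool_rot']);p,Rg=goal(th,r,z)
    return (R0.inv().apply(p-o['tool_pos'])*100).round(2),(R0.inv()*Rg).as_rotvec().round(3)
E
python3 -c "
from h import *
print(rel(160,.138,.31))"
```

```text
(array([-39.39, -42.17,   9.43]), array([-2.00e-03,  1.00e-03,  1.58e+00]))
```

Request:
arm_command(
  plan=[
    [[-3,-3.2,0,0,0,0.12],[-6,-6.4,0,0,0,0.24],[-9,-9.6,0,0,0,0.36],[-12,-12.8,0,0,0,0.48],[-15,-16,0,0,0,0.6],[-18,-19.2,0,0,0,0.72],[-21,-22.4,0,0,0,0.84],[-24,-25.6,0,0,0,0.96],[-27,-28.8,0,0,0,1.08],[-30,-32,0,0,0,1.2],[-33,-35.2,0,0,0,1.32],[-36,-38.4,0,0,0,1.44]],
  ],
  gripper=1,
  force=40,
)

```text
t: 1.1
tool_pos: [0.4091, 0.1294, 0.4045]
tool_rot: [2.447, 1.971, 0.0]
contact_force: [0.5, 1.0, -0.2]
opening: -0.0001
grip_force: 0.0
```

```bash
python3 -c "
from h import *
print(rel(160,.138,.31),get_obs()['tool_pos'],get_obs()['opening'])"
```

```text
(array([-6.15,  4.39,  9.45]), array([ 0.   , -0.   ,  0.134])) [0.40914195 0.12937717 0.40445439] -0.0001056387776839618
```

Request:
arm_command(
  plan=[
    [[-2,1.4,0,0,0,0.07],[-4.2,2.9,0,0,0,0.14],[-4.2,2.9,0,0,0,0.14],[-4.2,2.9,0,0,0,0.14],[-4.2,2.9,0,0,0,0.14]],
  ],
)

```text
t: 1.52
tool_pos: [0.4286, 0.0845, 0.4043]
tool_rot: [-2.572, -1.802, 0.001]
contact_force: [0.2, -0.4, -0.1]
opening: -0.0002
grip_force: 0.0
```

```bash
python3 -c "
from h import *
print(rel(160,.138,.232),get_obs()['tool_pos'],get_obs()['opening'])
im,_=get_image('side');cv2.imwrite('pics/s1.png',im)"
```

```text
(array([-1.95,  1.82, 17.23]), array([-0.001, -0.   ,  0.001])) [0.42859007 0.08450372 0.40430578] -0.00016745370393531328
```

View pics/s1.png

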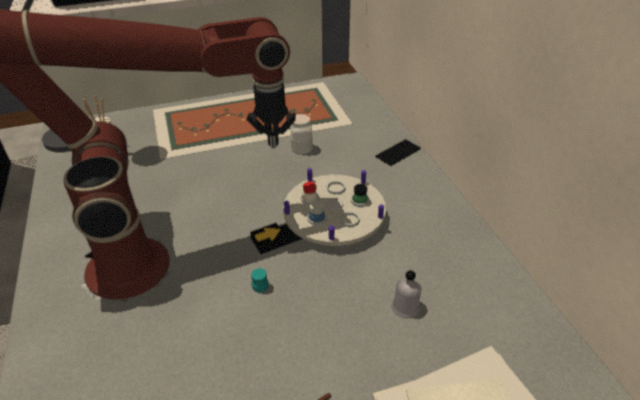

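The wrist is stationary above and behind the carousel at (270,140), with the red lid at (309,188) and the near peg at (287,207). The linkage is wide, so I'll stay a bit higher and further out.

Request:
arm_command(
  plan=[
    [[-1,0.7,0,0,0,0],[-1.9,1.4,0,0,0,0],[-1.9,1.4,2,0,0,0],[-1.9,1.4,4.5,0,0,0],[-1.9,1.4,7,0,0,0],[-1.9,1.4,9.5,0,0,0],[-1.9,1.4,12,0,0,0],[-1.9,1.4,14,0,0,0],[-1.9,1.4,15.5,0,0,0],[-1.9,1.4,16.5,0,0,0],[-1.9,1.4,16.5,0,0,0],[-1.9,1.4,16.5,0,0,0]],
  ],
)

```text
t: 2.57
tool_pos: [0.4355, 0.0619, 0.2397]
tool_rot: [-2.572, -1.803, 0.001]
contact_force: [0.7, -0.2, -0.0]
opening: -0.0002
grip_force: 0.0
```

```bash
python3 -c "
from h import *
print(rel(160,.142,.239),get_obs()['contact_force'])
im,_=get_image('side');cv2.imwrite('pics/s2.png',cv2.resize(im[100:280,180:440],None,fx=3,fy=3))
for d in np.radians(np.arange(1.5,19,1.5)):print([round(x,2) for x in(-14.2*np.sin(d),14.2*(1-np.cos(d)),-d)])"
```

```text
(array([-0.06, -0.01,  0.07]), array([-0.001,  0.   ,  0.001])) [ 0.66538692 -0.16706461 -0.01747801]
[np.float64(-0.37), np.float64(0.0), np.float64(-0.03)]
[np.float64(-0.74), np.float64(0.02), np.float64(-0.05)]
[np.float64(-1.11), np.float64(0.04), np.float64(-0.08)]
[np.float64(-1.48), np.float64(0.08), np.float64(-0.1)]
[np.float64(-1.85), np.float64(0.12), np.float64(-0.13)]
[np.float64(-2.22), np.float64(0.17), np.float64(-0.16)]
[np.float64(-2.59), np.float64(0.24), np.float64(-0.18)]
[np.float64(-2.95), np.float64(0.31), np.float64(-0.21)]
[np.float64(-3.31), np.float64(0.39), np.float64(-0.24)]
[np.float64(-3.68), np.float64(0.48), np.float64(-0.26)]
[np.float64(-4.03), np.float64(0.58), np.float64(-0.29)]
[np.float64(-4.39), np.float64(0.69), np.float64(-0.31)]
```

View pics/s2.png

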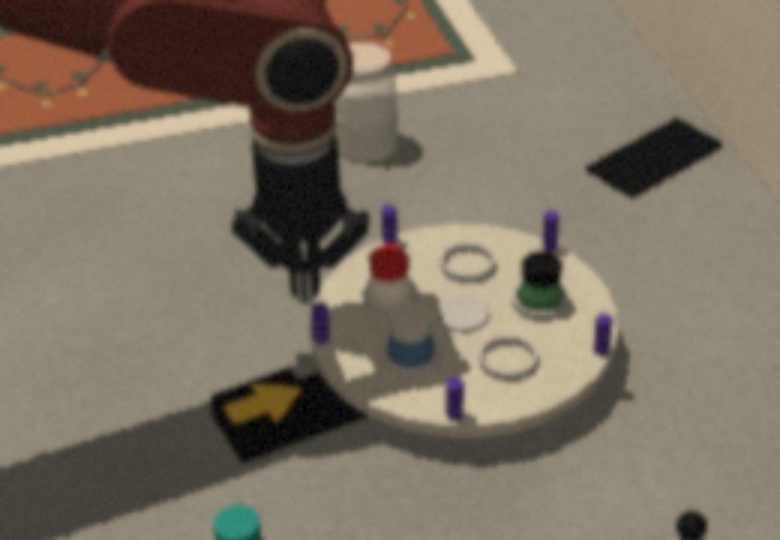

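The closed tips at crop (303,295) are just behind the near peg at (320,322). The linkage is clear of the red lid at (388,262). I'll push along the arc.

Request:
arm_command(
  plan=[
    [[-0.37,0,0,0,0,-0.026],[-0.74,0.02,0,0,0,-0.052],[-1.11,0.04,0,0,0,-0.079],[-1.48,0.08,0,0,0,-0.105],[-1.85,0.12,0,0,0,-0.131],[-2.22,0.17,0,0,0,-0.157],[-2.59,0.24,0,0,0,-0.183],[-2.95,0.31,0,0,0,-0.209],[-3.31,0.39,0,0,0,-0.236],[-3.68,0.48,0,0,0,-0.262],[-4.03,0.58,0,0,0,-0.288],[-4.39,0.69,0,0,0,-0.314]],
  ],
)

```text
t: 3.62
tool_pos: [0.4277, 0.018, 0.2416]
tool_rot: [2.257, 2.183, 0.005]
contact_force: [-0.6, 0.9, -0.5]
opening: -0.0001
grip_force: 0.7
```

Request:
arm_command(
  plan=[
    [[-0.37,0,0,0,0,-0.026],[-0.74,0.02,0,0,0,-0.052],[-1.11,0.04,0,0,0,-0.079],[-1.48,0.08,0,0,0,-0.105],[-1.85,0.12,0,0,0,-0.131],[-2.22,0.17,0,0,0,-0.157],[-2.59,0.24,0,0,0,-0.183],[-2.95,0.31,0,0,0,-0.209],[-3.31,0.39,0,0,0,-0.236],[-3.68,0.48,0,0,0,-0.262],[-4.03,0.58,0,0,0,-0.288],[-4.39,0.69,0,0,0,-0.314],[-4.39,0.69,0,0,0,-0.314]],
  ],
)

```text
invalid input at $.plan[0]: expected 1 to 12 rows
```

```bash
cat >> h.py <<'E'
def check(tag):
    im,_=get_image('top');cv2.imwrite(f'pics/{tag}.png',im);m=measure('top',im,C)
    o=get_obs();v=o['tool_pos'][:2]-C;print('tool th,r',np.degrees(np.arctan2(v[1],v[0]))%360,np.hypot(*v),o['contact_force'])
    for k,P in m.items():
        for p in P: print(k,round(np.degrees(np.arctan2(*(p[:2]-C)[::-1]))%360,1),np.hypot(*(p[:2]-C)).round(3))
E
python3 -c "
from h import *
check('t2')"
```

```text
tool th,r 178.05569986775345 0.14099193389852305 [0.53606195 0.14340138 0.03257344]
peg 329.3 0.133
peg 41.1 0.134
peg 256.8 0.134
peg 113.1 0.134
arrow 194.7 0.198
arrow 192.0 0.223
```

Request:
arm_command(
  plan=[
    [[-0.37,0,0,0,0,-0.026],[-0.74,0.02,0,0,0,-0.052],[-1.11,0.04,0,0,0,-0.079],[-1.48,0.08,0,0,0,-0.105],[-1.85,0.12,0,0,0,-0.131],[-2.22,0.17,0,0,0,-0.157],[-2.59,0.24,0,0,0,-0.183],[-2.95,0.31,0,0,0,-0.209],[-3.31,0.39,0,0,0,-0.236],[-3.68,0.48,0,0,0,-0.262],[-4.03,0.58,0,0,0,-0.288],[-4.39,0.69,0,0,0,-0.314]],
  ],
)

```text
t: 4.67
tool_pos: [0.4328, -0.0261, 0.2412]
tool_rot: [1.889, 2.508, 0.002]
contact_force: [-0.6, 1.1, 1.4]
opening: -0.0003
grip_force: 0.9
```

```bash
python3 -c "
from h import *
check('t3')"
```

```text
tool th,r 196.19533126676865 0.1411712565697169 [-0.8859683  -1.09234166  0.77901522]
peg 346.6 0.133
peg 58.8 0.135
peg 274.5 0.134
peg 130.7 0.134
arrow 190.4 0.18
```

Request:
arm_command(
  plan=[
    [[-0.37,0,0,0,0,-0.026],[-0.74,0.02,0,0,0,-0.052],[-1.11,0.04,0,0,0,-0.079],[-1.48,0.08,0,0,0,-0.105],[-1.85,0.12,0,0,0,-0.131],[-2.22,0.17,0,0,0,-0.157],[-2.59,0.24,0,0,0,-0.183],[-2.95,0.31,0,0,0,-0.209],[-3.31,0.39,0,0,0,-0.236],[-3.68,0.48,0,0,0,-0.262],[-4.03,0.58,0,0,0,-0.288],[-4.39,0.69,0,0,0,-0.314]],
  ],
)

```text
t: 5.72
tool_pos: [0.4513, -0.0665, 0.2408]
tool_rot: [1.475, 2.773, -0.0]
contact_force: [-1.8, -0.4, 1.6]
opening: 0.0003
grip_force: 1.2
```

```bash
python3 -c "
from h import *
check('t4')"
```

```text
tool th,r 214.27196354558163 0.1415202302419814 [-1.26538106  0.2731856  -0.85533136]
peg 4.5 0.133
peg 292.0 0.134
peg 76.3 0.134
peg 148.2 0.134
red 180.3 0.074
```

Request:
arm_command(
  plan=[
    [[-0.37,0,0,0,0,-0.026],[-0.74,0.02,0,0,0,-0.052],[-1.11,0.04,0,0,0,-0.079],[-1.48,0.08,0,0,0,-0.105],[-1.48,0.08,0,0,0,-0.105],[-1.48,0.08,0,0,0,-0.105],[-1.48,0.08,0,0,0,-0.105]],
  ],
)

```text
t: 6.35
tool_pos: [0.4602, -0.0781, 0.2402]
tool_rot: [1.329, 2.845, 0.001]
contact_force: [1.2, 0.4, 0.2]
opening: 0.0
grip_force: 0.0
```

Request:
arm_command(
  plan=[
    [[0.4,0,0,0,0,0],[0.9,-0.3,0,0,0,0],[1.3,-0.7,0,0,0,0],[1.3,-1.2,-1,0,0,0],[1.3,-2,-3,0,0,0],[1.3,-3,-6,0,0,0],[1.3,-4,-9,0,0,0],[1.3,-5,-12,0,0,0],[1.3,-6,-14,0,0,0],[1.3,-6,-14,0,0,0],[1.3,-6,-14,0,0,0]],
  ],
)

```text
t: 7.27
tool_pos: [0.4053, -0.1072, 0.3818]
tool_rot: [1.328, 2.842, 0.0]
contact_force: [-0.0, 1.2, -0.9]
opening: -0.0
grip_force: 0.0
```

```bash
python3 -c "
from h import *
check('t5')
im,_=get_image('side');cv2.imwrite('pics/s5.png',im)"
```

```text
tool th,r 216.21803840380485 0.20253235865850905 [ 0.40171542  0.62730374 -0.88036384]
peg 10.9 0.134
peg 298.1 0.134
peg 82.8 0.134
peg 154.5 0.134
red 190.9 0.074
arrow 184.4 0.197
arrow 196.2 0.199
```

View pics/s5.png

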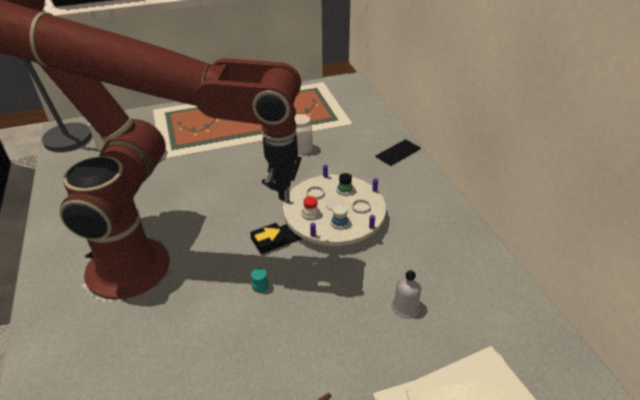

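The side view shows the red lid at (310,203) in line with the arrow at (267,236). All jars are upright and the tool is clear. Measured red is at 190.7° against the arrow at 190.4°, so I'm handing in.

```bash
python3 -c "
from station import *
print(finish_job())"
```

```text
the job is handed in; nothing more can be done
None
```

The job is handed in (no verdict was returned): the red-lidded jar measures within about 1° of the yellow arrow, the jars stand upright in their collars, and the arm is drawn back clear.

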